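Load two plates into a spring-fed magazine

ROBOT

A 6-joint arm with a two-finger parallel gripper is mounted at the origin on the work surface. World frame = base frame: x ahead of the robot, y to its left, z up, the work surface at z = 0. Lengths are in m, angles in rad, forces in N, time in s.
With the tool pointing down it reaches from about 0.35 to 0.975 m from the base axis. Payload 4.9 kg.
Tool frame: the origin (TCP) lies at the very end of the fingers, on their centre line; the grasp point (between the pads) lies manip.grip_point_offset behind it (manip.grip_point_offset is the distance from the TCP to the grasp point, in m); z points along the fingers, y is the line along which they close (so a half turn about z gives the same grasp; the last joint's range is limited). The gripper opens to 85 mm and grips with 20 to 120 N. Pads are 22 mm wide; open, the fingers measure 114 mm over their backs; the gripper's body (76 mm by 85 mm) begins 54 mm behind the grasp point. The pads swing forward as they close: fully open they stand 13 mm farther back than shut.
Start: joints at [1.026, 0.053, 1.613, -0, 1.476, -0.119], TCP at [0.258, 0.569, 0.206] pointing down, gripper open.
Joint ranges: [-3.01, 3.01], [-1.01, 2.22], [0.06, 2.58], [-1.02, 4.17], [0.09, 2.62], [-3.14, 3.14]. Speed limits (rad/s): [2.57, 2.57, 3.14, 3.14, 3.14, 3.14].

INTERFACE

Orientations are given as a unit quaternion [w, x, y, z].
In Python, from plant import manip gives the robot as it stands.
- The arm moves only by the shell command python3 -m crank 'ROWS' [OPENING]. ROWS is JSON, a list of rows, each an object of numbers: "x", "y", "z": the shift along the tool's x, y, z in cm; "turn": the turn about the tool's z in rad. In form: [{"x": .., "y": .., "z": .., "turn": ..}, ...]. A call has 1 to 5 rows; each row shifts and turns the commanded pose from where the row before left it, along the tool's axes as they then stand; what a row does not reach is not made up. A row lasts 1/10 s, in which the tool goes at most 50 mm and 8.59 degrees, less where a joint would pass 70% of its speed; a pose out of reach is approached as far as the arm can. A call with a gripper value outside its range is refused whole. OPENING is the opening in per cent of the stroke, from 0 (shut) to 100 (fully open), set as the call begins (- or left out, the last holds). The fingers move at their own pace and stop on an object; the grip force is fixed at half the most. Time passes only in rows, so rows that do not move let the fingers close. It gives the time, the measured TCP pose, the force, the opening and the grip force at its end, in the units of the state.
- manip.state(): the state, without advancing time (a new reading comes with each control period).
- manip.grab_frame(name): name is "scene" or "side" or "wrist"; returns (picture, depth): 420x560x3 uint8, red, green, blue; 420x560 float32, m along the optical axis (not along the pixel's ray), 0 where there is no reading.
- manip.camera_model(name): a dict with "mtx" (3x3 intrinsics, pixels), "world_to_cam" (4x4, takes a point from world to camera coordinates). Camera axes: x right, y down, z forward; pixel columns grow to the right and rows downward; lengths in m; the calibration is good to about 2 mm. A picture is of the moment at which its call begins: read the wrist's pose just before it. camera_model takes no time and is no camera call; for the wrist camera it gives the pose at the moment of the call.
- manip.job_done(): hands the job in; it is judged then, once.
The state is a dict: "time": time; "joint_pos": joint angles; "joint_vel": joint speeds; "joint_efforts": joint torques, N m; "tool_pos": TCP position; "tool_rot": TCP orientation; "contact_force": force on the tool from outside, world axes, zero at the start; "ft_torque": the same for the moment, N m; "gripper_width": opening from 0.0 (shut) to 1.0 (fully open); "grasp_force": force on a finger pad.
Only numpy, scipy, OpenCV 4.12 (cv2) and the standard library are available. Lean on these libraries where they do the work, as an engineer would, in place of code of your own. Each camera call takes 0.05 s, during which the arm holds its last target. There are 200 camera calls.

TASK

Load the spring-fed plate magazine (its well is clamped somewhere along its base, so feel or look where): first the narrow plate with the window, then the narrow plain plate on top of it, each pressed down on the sprung follower, slid under the two lips and pushed fully home against the rear stop, and let go so that the spring holds it flat under the lips. Press gently, never ramming the follower or the stack down, and leave the wide plate and the other things on the bench where they are.

Things in the scene. Friction and masses are not known exactly. Their poses are not given: they have to be found in the camera images.
- base: Dark steel base, fixed, 150 (its x) x 78 (its y) x 8; origin at the centre of its underside, z up. The magazine's aluminium well is clamped on it, centred on the base's x axis and square to it, but anywhere from -18 to +18 mm along x: that offset is not measured and must be felt or seen. The mouth faces the base's -x (towards the robot within 0.35 rad); plates slide in towards +x.
- lips (a point): On the base's x axis, 70 above its origin, axes as the base's: the level of the lips. In mm, x from the WELL's centre (base x + offset), z above the bench: two lips x 0 to 35, underside z 70, 4 thick, reaching in to y +-14.2, open between; before them 6 mm of tips flaring up 3. Rear stop x 35, to z 74. Front wall x -42.5 (outer face) to -37.5, top z 57, so that plates at the lips' level pass over it.
- cheeks (a point): On the base's x axis, 71 above its origin: the level of the tops of the well's side walls (cheeks): inner faces y +-21.5, outer +-26.5, sloped lead-in on the top 7, x -31 (from the well's centre) to the rear stop. Fingers on a plate's sides cannot pass the cheeks' front ends: let go there and push the plate's front end on. A home plate's centre is at the well's centre, its front end at x -35.
- follower (a joint): How far the sprung follower is down, m: 0 empty, its level flat top (69 x 40 mm, black plastic) at the lips' underside; 0.010 with one plate, 0.020 with two; hard bottom 0.025. The spring pushes up with 5 N at 0 and 0.25 N more per mm. The follower's own frame: origin at the centre of its top = the well's centre, axes as the base's; a home plate lies at 0, 0 in it.
- window_plate: bare aluminium plate like the others, 70 long (its x) x 40 wide (its y) x 10 thick (z), with a rectangular window 30 x 18 right through its middle (solid 20 mm at each end, 11 mm at each side); about 60 g; origin at the centre of its underside; starts lying flat on the bench, its x axis within 0.45 rad of the world's. It goes in first.
- plain_plate: bare aluminium plate like the others, 70 long (its x) x 40 wide (its y) x 10 thick (z), solid; about 75 g; origin at the centre of its underside; starts lying flat on the bench, its x axis within 0.45 rad of the world's. It goes in second.
- wide_plate: bare aluminium plate like the others, 70 long (its x) x 56 wide (its y) x 10 thick (z), solid; about 105 g; origin at the centre of its underside; starts lying flat on the bench, its x axis within 0.45 rad of the world's. It does not fit the magazine: leave it alone.
- screwdriver: Screwdriver with a yellow handle, 190 long, lying on the bench: leave it alone.
- brush: Black-handled brush, 170 long, lying on the bench: leave it alone.
- dish: Steel dish 72 across, 22 high: leave it alone.
- can: White plastic can, 52 across, 70 high: leave it alone.
- fan: Black square case fan, 80 x 80 x 25: leave it alone.
Not all that is in view belongs to the job. Of the things that look like the base, take the one that is farthest to the robot's right at the start. What is shaped like the plain_plate but brown or orange is not meant.

How it is judged:
By the outcome, as a careful person would: the job done as asked, in the order asked, and still so for the second after the job is handed in, with the robot touching nothing.
It also fails if it takes over 72 s, if anything falls off the work surface, if the arm or the gripper's body presses on something with over 40 N, if the wrist force passes 120 N, or if a joint passes its speed limit or range.

## Working session

There is one attempt and no reset: what is moved stays moved. The work goes in short steps, Python scripts to look and compute and a shell command to move; the robot and the scene stay as the last step left them, time stands still between calls to the robot, and variables do not carry over. Pictures are saved under pics/ and viewed, at most 10 in all, crops included, and the job is handed in when it is done.

```bash
mkdir -p pics; ls; cat > h.py <<'E'
import numpy as np, cv2
from plant import manip
def grab(n):
    M=manip.camera_model(n); p,d=manip.grab_frame(n); return p,d,np.array(M["mtx"]),np.array(M["world_to_cam"])
def pts(d,K,W):
    v,u=np.indices(d.shape); c=np.stack([(u-K[0,2])/K[0,0]*d,(v-K[1,2])/K[1,1]*d,d,np.ones_like(d)],-1)
    return (c@np.linalg.inv(W).T)[...,:3]
def ray(u,v,z,K,W):
    R=W[:3,:3].T; o=-R@W[:3,3]; r=R@np.linalg.solve(K,[u,v,1.]); return o+r*(z-o[2])/r[2]
E
python3 - <<'E'
from h import *
print(manip.grip_point_offset, manip.state())
for n in ["scene","side"]:
    p,d,K,W=grab(n); np.savez(f"{n}0.npz",p=p,d=d,K=K,W=W)
    cv2.imwrite(f"pics/{n}0.png",p[...,::-1]); print(n,K.tolist(),W.round(3).tolist(),(d>0).mean())
E
```

```text
pics
0.0187 {'time': 0.0, 'joint_pos': array([ 1.02599584e+00,  5.33477859e-02,  1.61431490e+00,  3.35004230e-05,
        1.47600030e+00, -1.18984528e-01]), 'joint_vel': array([-0.00079398, -0.00085163, -0.0004438 ,  0.0008357 ,  0.00037506,
       -0.00195945]), 'joint_efforts': array([ 1.23117476e-03, -3.93671143e+01, -3.70178354e+01, -6.48809373e-05,
        6.86677377e-03, -3.58735360e-05]), 'tool_pos': array([0.25779042, 0.5686095 , 0.20505622]), 'tool_rot': array([-3.53055242e-04,  2.11304562e-01,  9.77419721e-01, -9.73243650e-04]), 'contact_force': array([-0.7148621 ,  0.29551455, -0.30352017]), 'ft_torque': array([-0.0421074 , -0.01790445, -0.07333196]), 'grasp_force': 0.0, 'gripper_width': 1.0002381125536308}
scene [[453.005486929029, 0.0, 277.4137072425548], [0.0, 453.005486929029, 208.69757911170052], [0.0, 0.0, 1.0]] [[0.234, 0.972, -0.017, -0.075], [0.821, -0.207, -0.532, -0.345], [-0.521, 0.111, -0.846, 1.485], [0.0, 0.0, 0.0, 1.0]] 0.9960246598639456
side [[514.1610735402422, 0.0, 278.9215120867922], [0.0, 514.1610735402422, 206.0390652180447], [0.0, 0.0, 1.0]] [[0.751, -0.66, -0.016, -0.36], [-0.391, -0.425, -0.816, 0.231], [0.532, 0.619, -0.578, 1.371], [0.0, 0.0, 0.0, 1.0]] 0.9961692176870748
```

View pics/scene0.png

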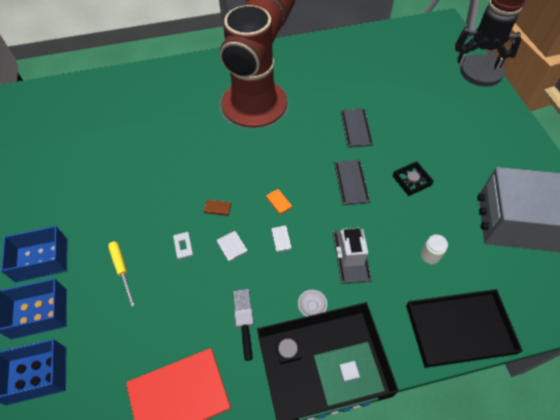

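View pics/side0.png

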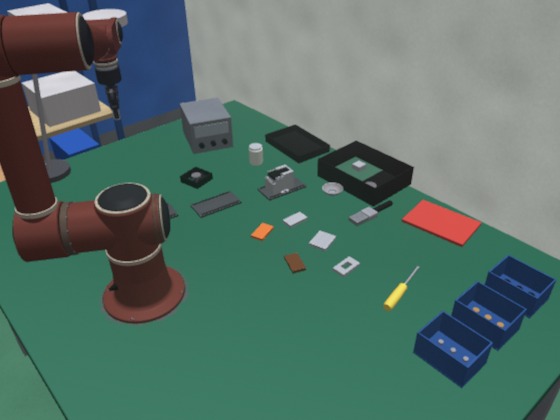

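Scene picture: the three base-like strips are at (357,127), (352,181) and (352,256). The last one carries the well and should have the smallest y. Plate candidates are the window plate (183,245), wide plate (232,245), narrow plain plate (281,238), and the orange (279,201) and brown (218,207) decoys. Side view agrees: window at (346,266), wide (322,240), plain (295,218), magazine (281,182).

```bash
python3 - <<'E'
from h import *
f=np.load("scene0.npz"); p,d,K,W=[f[k] for k in "pdKW"]; P=pts(d,K,W)
for n,(u,v) in dict(b1=(357,127),b2=(352,181),orange=(279,201)).items(): print(n,P[v,u].round(3))
hsv=cv2.cvtColor(p,cv2.COLOR_RGB2HSV)
m=((hsv[...,1]<70)&(hsv[...,2]>110)).astype(np.uint8)
for n,(u,v) in dict(win=(183,245),wide=(232,245),plain=(281,238)).items():
    b=np.zeros_like(m); b[v-20:v+20,u-20:u+20]=m[v-20:v+20,u-20:u+20]
    c=max(cv2.findContours(b,0,2)[0],key=cv2.contourArea)[:,0]
    q=np.array([ray(a,bb,.01,K,W)[:2] for a,bb in c]); r=cv2.minAreaRect((q*1000).astype(np.float32)); print(n,r,cv2.boxPoints(r).round(0).tolist())
# base region: low dark top z~8mm ; well tall
X=P[225:285,325:380].reshape(-1,3); 
for lo,hi in((.005,.03),(.05,.1)):
    s=X[(X[:,2]>lo)&(X[:,2]<hi)]; r=cv2.minAreaRect((s[:,:2]*1000).astype(np.float32)); print(lo,len(s),r,cv2.boxPoints(r).round(0).tolist())
c=cv2.resize(p[215:290,150:390],None,fx=3.3,fy=3.3,interpolation=cv2.INTER_CUBIC); cv2.imwrite("pics/crop.png",c[...,::-1])
E
```

```text
b1 [0.19  0.287 0.01 ]
b2 [0.384 0.205 0.012]
orange [ 0.399 -0.014  0.012]
win ((470.1353759765625, -293.9781188964844), (75.54045867919922, 42.59925079345703), 2.1104981899261475) [[432.0, -274.0], [433.0, -317.0], [509.0, -314.0], [507.0, -271.0]]
wide ((502.66119384765625, -168.08786010742188), (75.06954193115234, 58.99496841430664), 17.493240356445312) [[458.0, -151.0], [476.0, -208.0], [547.0, -185.0], [530.0, -129.0]]
plain ((513.5682373046875, -36.314453125), (42.96012496948242, 76.1123275756836), 87.39797973632812) [[475.0, -56.0], [551.0, -60.0], [553.0, -17.0], [477.0, -13.0]]
0.005 894 ((598.4971313476562, 135.97340393066406), (144.47581481933594, 172.96029663085938), 73.27591705322266) [[495.0, 92.0], [661.0, 42.0], [702.0, 180.0], [536.0, 230.0]]
0.05 696 ((593.802978515625, 131.69139099121094), (54.75798034667969, 88.48259735107422), 81.57339477539062) [[546.0, 111.0], [634.0, 98.0], [642.0, 152.0], [554.0, 165.0]]
```

View pics/crop.png

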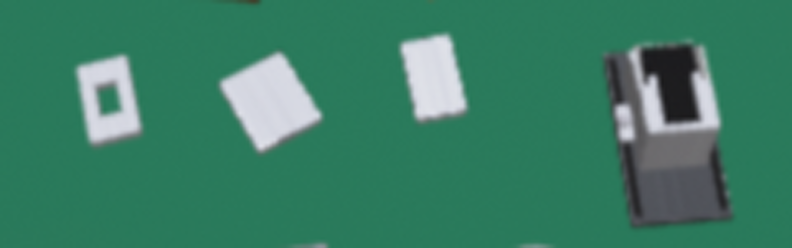

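The crop confirms the choices: window plate at crop (108,98), wide plate (270,100), narrow plain plate (433,77), and the magazine (668,90), with its mouth up in the image, towards the robot. It sits on the base with the smallest y, so it is the one farthest right.

```bash
cat >> h.py <<'E'
def tool():
    s=manip.state(); w,x,y,z=s["tool_rot"]; from scipy.spatial.transform import Rotation as Ro
    return s["tool_pos"],Ro.from_quat([x,y,z,w]).as_matrix(),s
def go(x,y,z,yaw):
    "cm shift in present tool axes and turn (rad) so that tool y is at 90deg+yaw"
    p,R,s=tool(); a=np.degrees(np.arctan2(R[1,1],R[0,1])); t=np.radians(a-90-yaw)
    dz=np.array([x,y,z])-p
    c,s_=np.cos(t),np.sin(t); Rz=np.array([[c,-s_,0],[s_,c,0],[0,0,1]])
    print("tcp",p.round(4),"yaw",round(a-90,2),"shift now",(R.T@dz*100).round(2),"turn",t.round(3),"| shift after turn",((R@Rz).T@dz*100).round(2))
E
python3 - <<'E'
from h import *
p,R,s=tool(); W=np.array(manip.camera_model("wrist")["world_to_cam"]); C=np.linalg.inv(W)
print("cam in tool",(R.T@(C[:3,3]-p)).round(4),"optical axis in tool",(R.T@C[:3,2]).round(3),"cam x",(R.T@C[:3,0]).round(3),np.array(manip.camera_model("wrist")["mtx"]).round(1).tolist())
go(.53,.14,.25,-8.4); go(.47,-.294,.15,2.1)
E
```

```text
cam in tool [ 0.071  -0.0005 -0.1688] optical axis in tool [-0.28 -0.    0.96] cam x [-0.001  1.    -0.   ] [[290.6, 0.0, 276.0], [0.0, 290.6, 207.6], [0.0, 0.0, 1.0]]
tcp [0.2578 0.5687 0.2052] yaw -24.4 shift now [-42.49 -27.81  -4.44] turn -0.279 | shift after turn [-33.18 -38.44  -4.44]
tcp [0.2578 0.5687 0.2052] yaw -24.4 shift now [-54.96 -69.79   5.63] turn -0.462 | shift after turn [-18.05 -86.98   5.63]
```

```bash
python3 -m crank '[{"turn":-0.14},{"turn":-0.14},{"x":-3,"y":-3.5,"z":-0.4},{"x":-3,"y":-3.5,"z":-0.4},{"x":-3,"y":-3.5,"z":-0.4}]' 60 && python3 -m crank '[{"x":-3,"y":-3.5,"z":-0.4},{"x":-3,"y":-3.5,"z":-0.4},{"x":-3,"y":-3.5,"z":-0.4},{"x":-3,"y":-3.5,"z":-0.4},{"x":-3,"y":-3.5,"z":-0.4}]' && python3 -m crank '[{"x":-3,"y":-3.5,"z":-0.4},{"x":-3,"y":-3.5,"z":-0.4},{"x":-3,"y":-3.4,"z":-0.4},{},{}]' && python3 - <<'E'
from h import *
go(.47,-.294,.15,2.1)
p,d,K,W=grab("wrist"); np.savez("w1.npz",p=p,d=d,K=K,W=W); cv2.imwrite("pics/w1.png",p[...,::-1])
go(.53,.14,.25,-8.4)
E
```

```text
schema error: expected keys x, y, z, turn
```

All four keys are required.

```bash
python3 -m crank '[{"x":0,"y":0,"z":0,"turn":-0.14},{"x":0,"y":0,"z":0,"turn":-0.14},{"x":-3,"y":-3.5,"z":-0.4,"turn":0},{"x":-3,"y":-3.5,"z":-0.4,"turn":0},{"x":-3,"y":-3.5,"z":-0.4,"turn":0}]' 60 && python3 -m crank '[{"x":-3,"y":-3.5,"z":-0.4,"turn":0},{"x":-3,"y":-3.5,"z":-0.4,"turn":0},{"x":-3,"y":-3.5,"z":-0.4,"turn":0},{"x":-3,"y":-3.5,"z":-0.4,"turn":0},{"x":-3,"y":-3.5,"z":-0.4,"turn":0}]' && python3 -m crank '[{"x":-3,"y":-3.5,"z":-0.4,"turn":0},{"x":-3,"y":-3.5,"z":-0.4,"turn":0},{"x":-3,"y":-3.4,"z":-0.4,"turn":0},{"x":0,"y":0,"z":0,"turn":0},{"x":0,"y":0,"z":0,"turn":0}]' && python3 - <<'E'
from h import *
go(.47,-.294,.15,2.1)
p,d,K,W=grab("wrist"); np.savez("w1.npz",p=p,d=d,K=K,W=W); cv2.imwrite("pics/w1.png",p[...,::-1])
go(.53,.14,.25,-8.4)
E
```

```text
time: 0.6
tool_pos: [0.332, 0.4508, 0.2176]
tool_rot: [-0.0, 0.072, 0.997, -0.001]
contact_force: [-0.2, -0.0, -0.7]
gripper_width: 0.604
grasp_force: 0.0
time: 1.1
tool_pos: [0.4553, 0.2555, 0.238]
tool_rot: [-0.0, 0.073, 0.997, -0.0]
contact_force: [0.8, 0.5, -0.5]
gripper_width: 0.595
grasp_force: 0.0
time: 1.6
tool_pos: [0.5289, 0.1405, 0.2497]
tool_rot: [-0.001, 0.074, 0.997, 0.0]
contact_force: [0.5, 1.1, 0.1]
gripper_width: 0.604
grasp_force: 0.0
tcp [0.5289 0.1405 0.2497] yaw -8.48 shift now [ -0.6  -43.85   9.97] turn -0.185 | shift after turn [  7.46 -43.21   9.97]
tcp [0.5284 0.1414 0.2497] yaw -8.38 shift now [-0.18 -0.12 -0.03] turn 0.0 | shift after turn [-0.18 -0.12 -0.03]
```

View pics/w1.png

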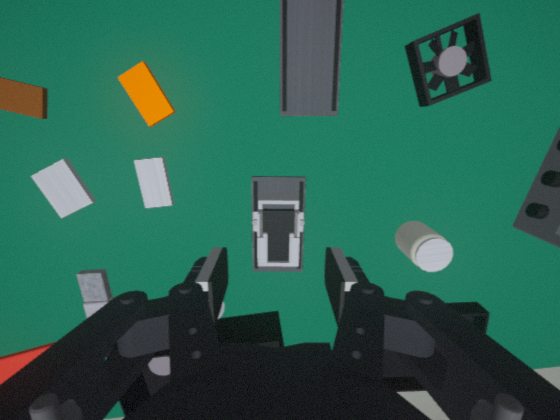

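Wrist view: the base spans (252,177)–(303,271). The front wall is at (278,205), the cheeks run down the two sides, the lips are at (264,250) and (293,250), and the rear stop is at (278,267). The mouth points up in the image, towards the robot.

```bash
cat > well.py <<'E'
from h import *
import sys
f=np.load(sys.argv[1]); p,d,K,W=[f[k] for k in "pdKW"]; P=pts(d,K,W)
R0=(np.abs(P[...,0]-.594)<.12)&(np.abs(P[...,1]-.131)<.075)
def rep(n,m):
    s=P[m&R0]; r=cv2.minAreaRect((s[:,:2]*1000).astype(np.float32)); print(n,len(s),[np.round(k,1) for k in r]); return s
t=rep("top",(P[...,2]>.062)&(P[...,2]<.08)&(p.min(-1)>110)); b=rep("base",(P[...,2]>.004)&(P[...,2]<.013))
z=P[R0][:,2]; h=np.histogram(z*1000,bins=np.arange(-3,85,4)); print(list(zip(h[1].astype(int),h[0])))
# yaw from the cheek's/base edges: contour of bright parts, then edges in the well frame
yaw=np.radians(float(sys.argv[2])); c,s=np.cos(yaw),np.sin(yaw); F=np.array([[c,s],[-s,c]])
br=(p.min(-1)>110)
for n,m in (("top",(P[...,2]>.066)&(P[...,2]<.08)&br&R0),("wall57",(P[...,2]>.05)&(P[...,2]<.061)&br&R0),("base",(P[...,2]>.004)&(P[...,2]<.013)&R0)):
    q=P[m][:,:2]@F.T*1000; print(n,len(q),"x",np.percentile(q[:,0],[0,2,98,100]).round(1),"y",np.percentile(q[:,1],[0,2,98,100]).round(1))
    # yaw of sides: extreme y per x bin
    xs=np.arange(q[:,0].min()+2,q[:,0].max()-2,4); e=[(x+2,q[k,1].min(),q[k,1].max()) for x in xs if (k:=(q[:,0]>=x)&(q[:,0]<x+4)).sum()>3]
    e=np.array(e)
    if len(e)>3: print("  side slopes deg",[np.degrees(np.polyfit(e[:,0],e[:,i],1)[0]).round(2) for i in(1,2)],"med",np.median(e,0).round(1))
E
python3 well.py w1.npz -8.4
```

```text
top 935 [array([600.9, 131.4]), array([53.4, 71.2]), np.float64(81.0)]
base 2015 [array([574.3, 136. ]), array([ 79.6, 214.6]), np.float64(79.8)]
[(np.int64(-3), np.int64(4007)), (np.int64(1), np.int64(5890)), (np.int64(5), np.int64(698)), (np.int64(9), np.int64(1300)), (np.int64(13), np.int64(90)), (np.int64(17), np.int64(71)), (np.int64(21), np.int64(36)), (np.int64(25), np.int64(26)), (np.int64(29), np.int64(27)), (np.int64(33), np.int64(36)), (np.int64(37), np.int64(33)), (np.int64(41), np.int64(16)), (np.int64(45), np.int64(31)), (np.int64(49), np.int64(126)), (np.int64(53), np.int64(17)), (np.int64(57), np.int64(98)), (np.int64(61), np.int64(44)), (np.int64(65), np.int64(81)), (np.int64(69), np.int64(1497)), (np.int64(73), np.int64(704)), (np.int64(77), np.int64(10))]
top 916 x [539.5 542.  609.5 611.1] y [190.8 191.3 243.8 244.7]
  side slopes deg [np.float64(-0.6), np.float64(-1.33)] med [575.5 191.3 243.8]
wall57 197 x [527.6 527.8 540.3 548.3] y [192.  192.1 243.3 243.4]
base 2015 x [442.3 505.3 653.5 655.1] y [177.8 179.  255.6 261.5]
  side slopes deg [np.float64(-0.37), np.float64(-0.68)] med [584.3 179.1 255.6]
```

```bash
python3 -m crank '[{"x":0,"y":0,"z":0,"turn":-0.093},{"x":0,"y":0,"z":0,"turn":-0.093},{"x":1,"y":-4.5,"z":1,"turn":0},{"x":1,"y":-4.5,"z":1,"turn":0},{"x":1,"y":-4.5,"z":1,"turn":0}]' && python3 -m crank '[{"x":1,"y":-4.5,"z":1,"turn":0},{"x":1,"y":-4.5,"z":1,"turn":0},{"x":1,"y":-4.5,"z":1,"turn":0},{"x":1,"y":-4.5,"z":1,"turn":0},{"x":1,"y":-4.5,"z":1,"turn":0}]' && python3 -m crank '[{"x":1,"y":-4.5,"z":1,"turn":0},{"x":1,"y":-2.7,"z":1,"turn":0},{"x":0,"y":0,"z":1,"turn":0},{"x":0,"y":0,"z":0,"turn":0},{"x":0,"y":0,"z":0,"turn":0}]' && cat > plate.py <<'E'
from h import *
import sys
x0,y0=map(float,sys.argv[1:3]); 
import time
p,d,K,W=grab("wrist"); cv2.imwrite(f"pics/p{sys.argv[3]}.png",p[...,::-1])
P=pts(d,K,W)
hsv=cv2.cvtColor(p,cv2.COLOR_RGB2HSV)
m=((hsv[...,1]<70)&(hsv[...,2]>100)&(np.hypot(P[...,0]-x0,P[...,1]-y0)<.06)&(P[...,2]<.03)&(P[...,2]>.005)).astype(np.uint8)
c=max(cv2.findContours(m,0,1)[0],key=cv2.contourArea)[:,0]
q=np.array([ray(a,b,.01,K,W)[:2] for a,b in c])*1000; (cx,cy),(w,h),a=cv2.minAreaRect(q.astype(np.float32))
if w<h: w,h,a=h,w,a-90
a=(a+90)%180-90
print("centre",round(cx,1),round(cy,1),"size",round(w,1),round(h,1),"yaw",round(a,2), "pix",c.mean(0))
u=np.array([np.cos(np.radians(a)),np.sin(np.radians(a))]); g=np.array([cx,cy])/1000-.024*u
go(g[0],g[1],.001,a)
E
python3 plate.py .470 -.294 1
```

```text
time: 2.15
tool_pos: [0.5033, 0.0059, 0.2197]
tool_rot: [-0.0, -0.022, 1.0, 0.0]
contact_force: [0.6, -0.7, -0.7]
gripper_width: 0.597
grasp_force: 0.0
time: 2.65
tool_pos: [0.463, -0.2215, 0.1698]
tool_rot: [0.0, -0.021, 1.0, 0.0]
contact_force: [0.8, 0.2, 0.4]
gripper_width: 0.604
grasp_force: 0.0
time: 3.15
tool_pos: [0.4467, -0.2926, 0.14]
tool_rot: [-0.0, -0.021, 1.0, 0.0]
contact_force: [-0.7, -1.4, 0.2]
gripper_width: 0.602
grasp_force: 0.0
centre 470.5 -293.2 size 71.2 40.1 yaw 2.32 pix [274.84183673 213.23469388]
tcp [ 0.447  -0.2928  0.1407] yaw 2.44 shift now [ 0.07 -0.13 13.97] turn 0.002 | shift after turn [ 0.07 -0.13 13.97]
```

```bash
python3 -m crank '[{"x":0.07,"y":-0.13,"z":5,"turn":0},{"x":0,"y":0,"z":4,"turn":0},{"x":0,"y":0,"z":3,"turn":0},{"x":0,"y":0,"z":1.8,"turn":0},{"x":0,"y":0,"z":0,"turn":0}]' && python3 -m crank '[{"x":0,"y":0,"z":0.1,"turn":0},{"x":0,"y":0,"z":0,"turn":0},{"x":0,"y":0,"z":0,"turn":0},{"x":0,"y":0,"z":0,"turn":0},{"x":0,"y":0,"z":0,"turn":0}]' 0 && python3 -c "
from h import *
go(.447,-.293,.09,2.3); print(manip.state()['gripper_width'])"
```

```text
time: 3.7
tool_pos: [0.4444, -0.2929, -0.0002]
tool_rot: [-0.002, -0.021, 1.0, 0.002]
contact_force: [0.3, 0.1, -0.4]
gripper_width: 0.598
grasp_force: 0.0
time: 4.2
tool_pos: [0.446, -0.2961, 0.0021]
tool_rot: [0.0, -0.02, 1.0, -0.0]
contact_force: [-0.2, 0.5, -0.3]
gripper_width: 0.001
grasp_force: 0.0
tcp [ 0.446  -0.2961  0.0021] yaw 2.3 shift now [-0.12  0.29 -8.79] turn 0.0 | shift after turn [-0.12  0.29 -8.79]
0.0007279387385703309
```

```bash
python3 -m crank '[{"x":0,"y":0,"z":-2,"turn":0},{"x":0,"y":0,"z":-4,"turn":0},{"x":0,"y":0,"z":-5,"turn":0},{"x":0,"y":0,"z":-3,"turn":0},{"x":0,"y":0,"z":0,"turn":0}]' 60 && python3 -m crank '[{"x":0,"y":0,"z":0,"turn":0},{"x":0,"y":0,"z":0,"turn":0},{"x":0,"y":0,"z":0,"turn":0}]' && python3 plate.py .470 -.294 2
```

```text
time: 4.7
tool_pos: [0.4487, -0.2984, 0.1483]
tool_rot: [0.004, -0.02, 1.0, -0.004]
contact_force: [0.5, -0.4, 0.9]
gripper_width: 0.601
grasp_force: 0.0
time: 5.0
tool_pos: [0.4446, -0.2948, 0.1391]
tool_rot: [-0.001, -0.02, 1.0, 0.001]
contact_force: [-0.3, 0.3, 0.3]
gripper_width: 0.601
grasp_force: 0.0
centre 470.4 -293.3 size 70.1 40.0 yaw 2.18 pix [276.66153846 215.84102564]
tcp [ 0.4447 -0.2949  0.1393] yaw 2.3 shift now [-0.21  0.03 13.83] turn 0.002 | shift after turn [-0.21  0.03 13.83]
```

View pics/p2.png

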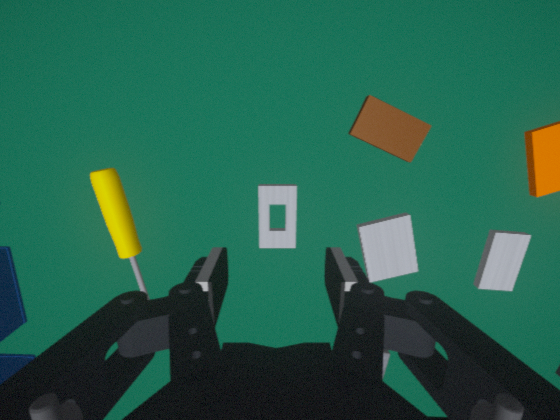

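Picture p2: the window plate is untouched at (277,217), and the finger tips are at (220,250) and (335,250). The fingers closed on nothing, so I'll measure the real finger tips in the tool frame from depth.

```bash
cat > tips.py <<'E'
from h import *
t,R,s=tool(); p,d,K,W=grab("wrist"); P=(pts(d,K,W)-t)@R
m=(P[...,2]<.03)&(d>.05)&(np.abs(P[...,1])<.06)&(P[...,2]>-.06)&(np.abs(P[...,0])<.06)
print("width",s["gripper_width"],m.sum())
for sg in(-1,1):
    q=P[m&(P[...,1]*sg>0)]*1000; 
    if len(q): print(sg,"x",np.percentile(q[:,0],[1,50,99]).round(1),"y",np.percentile(q[:,1],[1,50,99]).round(1),"z",np.percentile(q[:,2],[1,50,95,99,100]).round(1)); k=q[:,2]>np.percentile(q[:,2],99)-6; print("   tip x",q[k,0].min().round(1),q[k,0].max().round(1),"y",q[k,1].min().round(1),q[k,1].max().round(1))
E
python3 tips.py; python3 -m crank '[{"x":0,"y":0,"z":0,"turn":0},{"x":0,"y":0,"z":0,"turn":0},{"x":0,"y":0,"z":0,"turn":0},{"x":0,"y":0,"z":0,"turn":0},{"x":0,"y":0,"z":0,"turn":0}]' 0; python3 tips.py
```

```text
width 0.6012639318044645 2367
-1 x [-10.2   7.2  11.7] y [-39.8 -27.3 -26.2] z [-59.8 -48.5 -33.7 -31.  -29. ]
   tip x -10.2 11.5 y -39.0 -26.2
1 x [-10.1   7.1  11.6] y [24.6 25.6 38.1] z [-59.8 -48.4 -33.8 -30.6 -29.5]
   tip x -11.1 11.5 y 24.5 36.9
time: 5.6
tool_pos: [0.4457, -0.2957, 0.1414]
tool_rot: [0.0, -0.02, 1.0, -0.0]
contact_force: [-0.3, 0.1, 0.4]
gripper_width: -0.002
grasp_force: 0.0
width -0.002085724351975385 1454
-1 x [ 6.6 10.8 11.7] y [-14.2  -6.3  -0.1] z [-59.5 -46.9 -33.6 -31.7 -30.1]
   tip x 6.4 11.7 y -14.0 -0.1
1 x [ 6.5 10.5 11.7] y [ 0.3  5.7 12.6] z [-59.5 -47.2 -33.9 -31.4 -30.9]
   tip x 6.5 11.5 y 0.4 12.3
```

The tips sit about 30 mm behind the reported TCP, whatever the opening. So I'll go lower in small steps and watch the force.

```bash
python3 -m crank '[{"x":0,"y":0,"z":0,"turn":0},{"x":-0.1,"y":0.2,"z":4,"turn":0},{"x":0,"y":0,"z":4,"turn":0},{"x":0,"y":0,"z":4,"turn":0},{"x":0,"y":0,"z":1,"turn":0}]' 60 && python3 -m crank '[{"x":0,"y":0,"z":0.7,"turn":0},{"x":0,"y":0,"z":0.5,"turn":0},{"x":0,"y":0,"z":0.2,"turn":0},{"x":0,"y":0,"z":0,"turn":0},{"x":0,"y":0,"z":0,"turn":0}]' && python3 tips.py && python3 -m crank '[{"x":0,"y":0,"z":0.2,"turn":0},{"x":0,"y":0,"z":0.2,"turn":0},{"x":0,"y":0,"z":0.2,"turn":0},{"x":0,"y":0,"z":0,"turn":0}]'
```

```text
time: 6.15
tool_pos: [0.4434, -0.2908, 0.0064]
tool_rot: [-0.003, -0.02, 1.0, 0.003]
contact_force: [-0.4, 1.0, -0.1]
gripper_width: 0.603
grasp_force: 0.0
time: 6.65
tool_pos: [0.4474, -0.2944, -0.0013]
tool_rot: [0.001, -0.02, 1.0, -0.001]
contact_force: [-0.2, -0.6, 0.5]
gripper_width: 0.599
grasp_force: 0.0
width 0.5992319924913808 32914
-1 x [-57.1  12.3  59.3] y [-59.3 -26.4  -0.6] z [-57.   -2.8  -1.6  -1.1   0. ]
   tip x -60.0 60.0 y -60.0 -0.0
1 x [-57.   13.   59.2] y [ 0.6 25.  59.3] z [-57.   -2.9  -1.7  -1.3   0.2]
   tip x -60.0 59.9 y 0.0 60.0
time: 7.1
tool_pos: [0.4463, -0.2934, -0.0092]
tool_rot: [-0.0, -0.02, 1.0, 0.0]
contact_force: [-0.2, -0.2, -0.6]
gripper_width: 0.599
grasp_force: 0.0
```

```bash
python3 -m crank '[{"x":0,"y":0,"z":0.3,"turn":0},{"x":0,"y":0,"z":0.3,"turn":0},{"x":0,"y":0,"z":0.3,"turn":0},{"x":0,"y":0,"z":0,"turn":0}]' && python3 -m crank '[{"x":0,"y":0,"z":0.3,"turn":0},{"x":0,"y":0,"z":0.2,"turn":0},{"x":0,"y":0,"z":0.1,"turn":0},{"x":0,"y":0,"z":0,"turn":0}]' && python3 - <<'E'
from h import *
t,R,s=tool(); p,d,K,W=grab("wrist"); cv2.imwrite("pics/low.png",p[...,::-1]); P=pts(d,K,W)
q=(P-t)@R; m=(d>.05)&(P[...,2]<.05)&(np.abs(q[...,1])<.045)&(np.abs(q[...,0])<.015)&(np.abs(q[...,1])>.022)
print(t); h=np.histogram(P[m][:,2]*1000,bins=np.arange(-8,50,3)); print(list(zip(h[1],h[0])))
E
```

```text
time: 7.5
tool_pos: [0.4461, -0.2933, -0.0184]
tool_rot: [-0.0, -0.02, 1.0, 0.0]
contact_force: [-0.3, 0.1, 0.2]
gripper_width: 0.602
grasp_force: 0.0
time: 7.9
tool_pos: [0.4464, -0.2936, -0.0239]
tool_rot: [-0.0, -0.02, 1.0, 0.0]
contact_force: [0.0, -0.1, 0.2]
gripper_width: 0.6
grasp_force: 0.0
[ 0.44644581 -0.29355074 -0.0238864 ]
[(np.int64(-8), np.int64(0)), (np.int64(-5), np.int64(0)), (np.int64(-2), np.int64(783)), (np.int64(1), np.int64(1319)), (np.int64(4), np.int64(26)), (np.int64(7), np.int64(104)), (np.int64(10), np.int64(151)), (np.int64(13), np.int64(203)), (np.int64(16), np.int64(243)), (np.int64(19), np.int64(250)), (np.int64(22), np.int64(241)), (np.int64(25), np.int64(280)), (np.int64(28), np.int64(309)), (np.int64(31), np.int64(319)), (np.int64(34), np.int64(319)), (np.int64(37), np.int64(283)), (np.int64(40), np.int64(445)), (np.int64(43), np.int64(360)), (np.int64(46), np.int64(211))]
```

View pics/low.png

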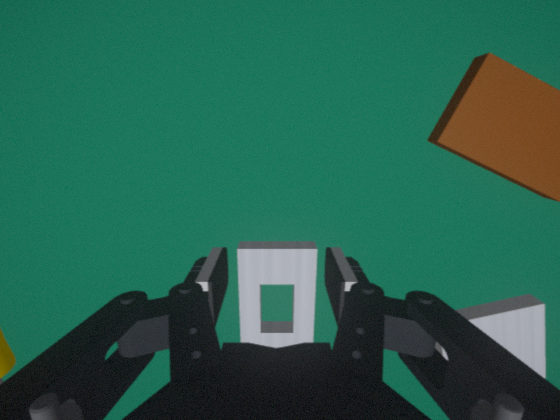

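Picture low: the plate (238–316, 243–345) lies between the pads (228 and 326), with its near end level with the pads' near edge.

```bash
python3 -m crank '[{"x":0,"y":0,"z":0.25,"turn":0},{"x":0,"y":0,"z":0,"turn":0},{"x":0,"y":0,"z":0,"turn":0}]' && python3 -m crank '[{"x":0,"y":0,"z":0,"turn":0},{"x":0,"y":0,"z":0,"turn":0},{"x":0,"y":0,"z":0,"turn":0},{"x":0,"y":0,"z":0,"turn":0},{"x":0,"y":0,"z":0,"turn":0}]' 0 && python3 -c "
from h import *
go(.45,-.293,.07,2.3)"
```

```text
time: 8.25
tool_pos: [0.4465, -0.2936, -0.0263]
tool_rot: [-0.0, -0.02, 1.0, 0.0]
contact_force: [0.2, -0.0, 0.7]
gripper_width: 0.6
grasp_force: 0.0
time: 8.75
tool_pos: [0.4469, -0.2939, -0.0258]
tool_rot: [0.0, -0.02, 1.0, -0.0]
contact_force: [0.0, -0.5, 2.7]
gripper_width: 0.448
grasp_force: 61.0
tcp [ 0.4469 -0.2939 -0.0258] yaw 2.31 shift now [-0.32  0.07 -9.58] turn 0.0 | shift after turn [-0.32  0.07 -9.58]
```

Gripped: the width reads 38 mm and the force 61 N. I'll lift and pass beyond the well, so that the wrist camera sees it close up.

```bash
python3 -m crank '[{"x":0,"y":0,"z":-2,"turn":0},{"x":0,"y":0,"z":-4,"turn":0},{"x":0,"y":0,"z":-5,"turn":0},{"x":0,"y":0,"z":-4,"turn":0.1},{"x":0,"y":0,"z":-2.5,"turn":0.1}]' && python3 -c "
from h import *
go(.66,.122,.15,-9.1)"
```

```text
time: 9.25
tool_pos: [0.4474, -0.2944, 0.1524]
tool_rot: [0.002, 0.082, 0.997, -0.001]
contact_force: [-0.3, -0.1, -0.3]
gripper_width: 0.447
grasp_force: 60.7
tcp [ 0.4474 -0.2944  0.1524] yaw -9.39 shift now [-14.18  44.55   0.19] turn -0.005 | shift after turn [-14.4   44.48   0.19]
```

```bash
python3 -m crank '[{"x":-1.4,"y":4.4,"z":0,"turn":0},{"x":-1.4,"y":4.4,"z":0,"turn":0},{"x":-1.4,"y":4.4,"z":0,"turn":0},{"x":-1.4,"y":4.4,"z":0,"turn":0},{"x":-1.4,"y":4.4,"z":0,"turn":0}]' && python3 -m crank '[{"x":-1.4,"y":4.4,"z":0,"turn":0},{"x":-1.4,"y":4.4,"z":0,"turn":0},{"x":-1.4,"y":4.4,"z":0,"turn":0},{"x":-1.4,"y":4.4,"z":0,"turn":0},{"x":-1.4,"y":4.4,"z":0,"turn":0}]' && python3 -m crank '[{"x":-0.2,"y":0.5,"z":0,"turn":0},{"x":0,"y":0,"z":0,"turn":0},{"x":0,"y":0,"z":0,"turn":0},{"x":0,"y":0,"z":0,"turn":0},{"x":0,"y":0,"z":0,"turn":0}]' && python3 - <<'E'
from h import *
go(.66,.122,.15,-9.1)
p,d,K,W=grab("wrist"); np.savez("w2.npz",p=p,d=d,K=K,W=W); cv2.imwrite("pics/w2.png",p[...,::-1])
E
python3 well.py w2.npz -9.1
```

```text
time: 9.75
tool_pos: [0.5507, -0.0857, 0.1481]
tool_rot: [-0.001, 0.08, 0.997, 0.0]
contact_force: [0.7, -0.3, -0.2]
gripper_width: 0.449
grasp_force: 60.7
time: 10.25
tool_pos: [0.6548, 0.1203, 0.1478]
tool_rot: [-0.001, 0.08, 0.997, -0.0]
contact_force: [0.4, -1.2, -0.0]
gripper_width: 0.448
grasp_force: 60.7
time: 10.75
tool_pos: [0.6572, 0.1218, 0.1489]
tool_rot: [-0.0, 0.081, 0.997, -0.0]
contact_force: [-0.3, 0.2, -1.6]
gripper_width: 0.447
grasp_force: 60.7
tcp [0.6572 0.1218 0.1489] yaw -9.25 shift now [-0.27  0.06 -0.11] turn -0.003 | shift after turn [-0.27  0.06 -0.11]
top 2436 [array([599.3, 131.8]), array([54.1, 74.1]), np.float64(80.9)]
base 4314 [array([596.4, 122.5]), array([145.3, 167.5]), np.float64(83.0)]
[(np.int64(-3), np.int64(9416)), (np.int64(1), np.int64(13117)), (np.int64(5), np.int64(1598)), (np.int64(9), np.int64(2713)), (np.int64(13), np.int64(111)), (np.int64(17), np.int64(71)), (np.int64(21), np.int64(0)), (np.int64(25), np.int64(0)), (np.int64(29), np.int64(0)), (np.int64(33), np.int64(0)), (np.int64(37), np.int64(0)), (np.int64(41), np.int64(0)), (np.int64(45), np.int64(45)), (np.int64(49), np.int64(164)), (np.int64(53), np.int64(180)), (np.int64(57), np.int64(276)), (np.int64(61), np.int64(35)), (np.int64(65), np.int64(176)), (np.int64(69), np.int64(3936)), (np.int64(73), np.int64(1819)), (np.int64(77), np.int64(25))]
top 2393 x [533.9 539.2 607.5 608. ] y [197.8 198.6 251.3 251.9]
  side slopes deg [np.float64(0.57), np.float64(-0.41)] med [571.9 198.4 251.5]
wall57 559 x [525.2 525.4 562.7 568. ] y [198.4 199.2 250.2 251.3]
  side slopes deg [np.float64(7.58), np.float64(-6.98)] med [537.2 200.8 247.3]
base 4314 x [483.2 503.1 650.3 652. ] y [139.8 186.4 263.  284.9]
  side slopes deg [np.float64(0.13), np.float64(0.02)] med [579.2 186.3 263.3]
```

View pics/w2.png

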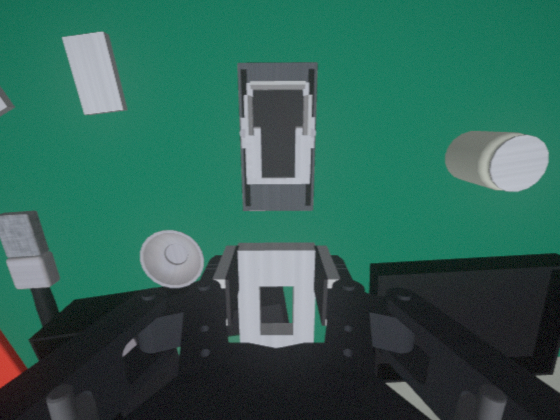

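Picture w2: the well top (244–312, 82–190) is seen cleanly, with the front wall at row 84, the lips at rows 128–185 and the stop at row 182. The window plate (238–316, 245–345) is held square between the pads. In the frame at yaw -9.1, the well's centre is at (567.7, 224.9) mm.

```bash
cat >> h.py <<'E'
YAW=-9.1; CX,CY=.5677,.2249
def well(tx,ty,z):
    "go to TCP at well x,y (m), world z"
    a=np.radians(YAW); c,s=np.cos(a),np.sin(a); x,y=CX+tx,CY+ty
    p,R,st=tool(); w=np.array([c*p[0]+s*p[1]-CX,-s*p[0]+c*p[1]-CY])*1000
    print("TCP in well mm",w.round(1),"z",(p[2]*1000).round(1),"F",st["contact_force"].round(1)); go(c*x-s*y,s*x+c*y,z,YAW)
def pitch():
    t,R,s=tool(); p,d,K,W=grab("wrist"); P=pts(d,K,W); q=(P-t)@R
    m=(p.min(-1)>110)&(d<.25)&(np.abs(q[...,1])<.017)&(q[...,2]<0)&(q[...,2]>-.06)
    X=P[m]; A=np.c_[-q[m][:,0],q[m][:,1],np.ones(m.sum())]; k=np.linalg.lstsq(A,X[:,2],rcond=None)[0]
    print("plate top: n",m.sum(),"pitch deg",np.degrees(k[0]).round(2),"roll",np.degrees(k[1]).round(2),"z at TCP mm",(k[2]*1000).round(1),"y mean mm",(q[m][:,1].mean()*1000).round(2))
E
python3 -c "
from h import *
well(-.0675,0,.055); pitch()"
```

```text
TCP in well mm [62.1 -0.5] z 149.0 F [ 0.4 -0.3 -0.4]
tcp [0.6574 0.122  0.149 ] yaw -9.24 shift now [12.96  0.02  9.4 ] turn -0.002 | shift after turn [12.96  0.05  9.4 ]
plate top: n 4603 pitch deg -0.2 roll 0.22 z at TCP mm 185.9 y mean mm 0.18
```

```bash
python3 -m crank '[{"x":4.3,"y":0,"z":0,"turn":0},{"x":4.3,"y":0,"z":0,"turn":0},{"x":4.3,"y":0,"z":0,"turn":0},{"x":0.06,"y":0.04,"z":4,"turn":-0.002},{"x":0,"y":0,"z":4,"turn":0}]' && python3 -m crank '[{"x":0,"y":0,"z":1.3,"turn":0},{"x":0,"y":0,"z":0,"turn":0},{"x":0,"y":0,"z":0,"turn":0},{"x":0,"y":0,"z":0,"turn":0}]' && python3 -c "
from h import *
well(-.0675,0,.034); pitch()"
```

```text
time: 11.35
tool_pos: [0.5307, 0.1443, 0.071]
tool_rot: [0.004, 0.079, 0.997, 0.001]
contact_force: [1.2, 1.0, -0.5]
gripper_width: 0.443
grasp_force: 60.7
time: 11.75
tool_pos: [0.5318, 0.1442, 0.0583]
tool_rot: [0.002, 0.079, 0.997, 0.0]
contact_force: [-0.2, -0.4, -1.2]
gripper_width: 0.452
grasp_force: 60.7
TCP in well mm [-65.4   1.6] z 58.3 F [-0.2 -0.4 -1.2]
tcp [0.5318 0.1442 0.0583] yaw -9.06 shift now [ 0.22 -0.16  2.43] turn 0.001 | shift after turn [ 0.22 -0.16  2.43]
plate top: n 4611 pitch deg 0.04 roll 0.31 z at TCP mm 95.2 y mean mm 0.18
```

```bash
python3 -m crank '[{"x":0.2,"y":-0.15,"z":0.6,"turn":0},{"x":0,"y":0,"z":0,"turn":0},{"x":0,"y":0,"z":0,"turn":0},{"x":0,"y":0,"z":0,"turn":0},{"x":0,"y":0,"z":0,"turn":0}]' && python3 -c "
from h import *
well(-.0675,0,.034)"
```

```text
time: 12.3
tool_pos: [0.5275, 0.143, 0.0499]
tool_rot: [0.0, 0.079, 0.997, 0.0]
contact_force: [-0.5, -0.3, 0.4]
gripper_width: 0.45
grasp_force: 60.7
TCP in well mm [-69.4  -0.3] z 49.9 F [-0.5 -0.3  0.4]
tcp [0.5275 0.143  0.0499] yaw -9.04 shift now [-0.19  0.03  1.59] turn 0.001 | shift after turn [-0.19  0.03  1.59]
```

```bash
python3 -m crank '[{"x":-0.1,"y":0.03,"z":0.3,"turn":0},{"x":0,"y":0,"z":0.3,"turn":0},{"x":0,"y":0,"z":0.2,"turn":0},{"x":0,"y":0,"z":0,"turn":0}]' && python3 -m crank '[{"x":0,"y":0,"z":0.2,"turn":0},{"x":0,"y":0,"z":0.2,"turn":0},{"x":0,"y":0,"z":0.2,"turn":0},{"x":0,"y":0,"z":0,"turn":0},{"x":0,"y":0,"z":0,"turn":0}]' && python3 -c "
from h import *
well(-.0675,0,.034); pitch()"
```

```text
time: 12.7
tool_pos: [0.5288, 0.1431, 0.0422]
tool_rot: [0.0, 0.079, 0.997, 0.0]
contact_force: [-2.1, -0.6, 3.6]
gripper_width: 0.446
grasp_force: 61.3
time: 13.2
tool_pos: [0.5289, 0.1432, 0.0366]
tool_rot: [0.0, 0.079, 0.997, 0.0]
contact_force: [-2.1, 0.6, 5.3]
gripper_width: 0.448
grasp_force: 61.4
TCP in well mm [-68.1   0.1] z 36.6 F [-2.1  0.6  5.3]
tcp [0.5289 0.1432 0.0366] yaw -9.04 shift now [-0.06 -0.01  0.26] turn 0.001 | shift after turn [-0.06 -0.01  0.26]
plate top: n 4930 pitch deg -2.75 roll 0.87 z at TCP mm 73.0 y mean mm 0.1
```

```bash
sed -i 's/(q\[...,2\]>-.06)/(q[...,2]>-.06)\&(q[...,0]>-.046)/; s/q\[...,1\])<.017)/q[...,1])<.0135)/' h.py; python3 -c "
from h import *
pitch()
t,R,s=tool(); p,d,K,W=grab('wrist'); P=pts(d,K,W); q=(P-t)@R
for x in range(-75,15,6):
    m=(np.abs(q[...,0]*1000-x)<3)&(abs(q[...,1])<.019)&(abs(q[...,1])>.0095)&(q[...,2]>-.06)&(d<.25)&(P[...,2]>.05)
    print(-x,m.sum(),(np.median(P[m][:,2])*1000).round(1) if m.any() else '')
"
```

```text
plate top: n 3682 pitch deg -4.07 roll 1.75 z at TCP mm 72.8 y mean mm 0.16
75 0 
69 0 
63 0 
57 0 
51 0 
45 99 74.1
39 344 74.1
33 368 74.0
27 362 74.0
21 377 73.9
15 373 73.8
9 451 73.9
3 464 73.8
-3 498 73.8
-9 726 73.2
```

```bash
python3 -m crank '[{"x":0,"y":0,"z":0.2,"turn":0},{"x":0,"y":0,"z":0.18,"turn":0},{"x":0,"y":0,"z":0,"turn":0},{"x":0,"y":0,"z":0,"turn":0}]' && python3 -m crank '[{"x":-0.3,"y":0,"z":0,"turn":0},{"x":-0.3,"y":0,"z":0,"turn":0},{"x":-0.3,"y":0,"z":0,"turn":0},{"x":0,"y":0,"z":0,"turn":0},{"x":0,"y":0,"z":0,"turn":0}]' && python3 -c "
from h import *
well(-.044,0,.0328)"
```

```text
time: 13.75
tool_pos: [0.529, 0.1432, 0.033]
tool_rot: [0.0, 0.079, 0.997, 0.0]
contact_force: [-2.3, -0.1, 5.7]
gripper_width: 0.45
grasp_force: 61.5
time: 14.25
tool_pos: [0.538, 0.1419, 0.033]
tool_rot: [0.0, 0.079, 0.997, 0.0]
contact_force: [-3.0, 0.4, 5.8]
gripper_width: 0.45
grasp_force: 61.5
TCP in well mm [-59.    0.3] z 33.0 F [-3.   0.4  5.8]
tcp [0.538  0.1419 0.033 ] yaw -9.04 shift now [-1.5  -0.03  0.02] turn 0.001 | shift after turn [-1.5  -0.03  0.02]
```

```bash
python3 -m crank '[{"x":-0.3,"y":0,"z":0,"turn":0},{"x":-0.3,"y":-0.02,"z":0,"turn":0},{"x":0,"y":0,"z":0,"turn":0}]' && python3 -m crank '[{"x":-0.3,"y":0,"z":0,"turn":0},{"x":-0.3,"y":0,"z":0,"turn":0},{"x":-0.2,"y":0,"z":0,"turn":0},{"x":0,"y":0,"z":0,"turn":0}]' && python3 -c "
from h import *
well(-.045,0,.0328)"
```

```text
time: 14.55
tool_pos: [0.5438, 0.1408, 0.033]
tool_rot: [0.0, 0.079, 0.997, 0.0]
contact_force: [-2.5, -0.6, 7.2]
gripper_width: 0.448
grasp_force: 61.5
time: 14.95
tool_pos: [0.5515, 0.1395, 0.0329]
tool_rot: [0.0, 0.079, 0.997, 0.0]
contact_force: [-2.9, 0.8, 7.0]
gripper_width: 0.446
grasp_force: 61.5
TCP in well mm [-45.2   0.1] z 32.9 F [-2.9  0.8  7. ]
tcp [0.5515 0.1395 0.0329] yaw -9.04 shift now [-0.02 -0.01  0.01] turn 0.001 | shift after turn [-0.02 -0.01  0.01]
```

Now 13 mm under the lips. Let go, lift, back off, shut the fingers and come down before the plate's front end.

```bash
python3 -m crank '[{"x":0,"y":0,"z":0,"turn":0},{"x":0,"y":0,"z":0,"turn":0},{"x":0,"y":0,"z":0,"turn":0},{"x":0,"y":0,"z":0,"turn":0},{"x":0,"y":0,"z":0,"turn":0}]' 60 && python3 -m crank '[{"x":0,"y":0,"z":-2,"turn":0},{"x":0,"y":0,"z":-2,"turn":0},{"x":3.2,"y":0,"z":0,"turn":0},{"x":0,"y":0,"z":0,"turn":0},{"x":0,"y":0,"z":0,"turn":0}]' && python3 -m crank '[{"x":0,"y":0,"z":0,"turn":0},{"x":0,"y":0,"z":0,"turn":0},{"x":0,"y":0,"z":0,"turn":0},{"x":0,"y":0,"z":0,"turn":0},{"x":0,"y":0,"z":0,"turn":0}]' 0 && python3 - <<'E'
from h import *
well(-.077,0,.037)
for n in ["scene","side"]:
    p,d,K,W=grab(n); uv=(K@(W@np.array([.56,.138,.065,1]))[:3]); u,v=(uv[:2]/uv[2]).astype(int); c=p[v-50:v+50,u-65:u+65]; cv2.imwrite(f"{n}c.png",cv2.resize(c,None,fx=3,fy=3,interpolation=2)[...,::-1])
cv2.imwrite("pics/c1.png",np.hstack([cv2.imread("scenec.png"),cv2.imread("sidec.png")]))
E
```

```text
time: 15.45
tool_pos: [0.551, 0.1392, 0.0317]
tool_rot: [-0.0, 0.079, 0.997, -0.0]
contact_force: [0.3, 0.2, -0.4]
gripper_width: 0.597
grasp_force: 0.0
time: 15.95
tool_pos: [0.5192, 0.1443, 0.0718]
tool_rot: [0.0, 0.079, 0.997, -0.0]
contact_force: [-0.6, -0.0, 0.3]
gripper_width: 0.6
grasp_force: 0.0
time: 16.45
tool_pos: [0.5197, 0.1442, 0.0719]
tool_rot: [-0.0, 0.079, 0.997, -0.0]
contact_force: [0.9, -0.1, 0.3]
gripper_width: 0.0
grasp_force: 0.0
TCP in well mm [-77.3  -0.3] z 71.9 F [ 0.9 -0.1  0.3]
tcp [0.5197 0.1442 0.0719] yaw -9.05 shift now [-0.03  0.03  3.49] turn 0.001 | shift after turn [-0.03  0.03  3.49]
```

View pics/c1.png

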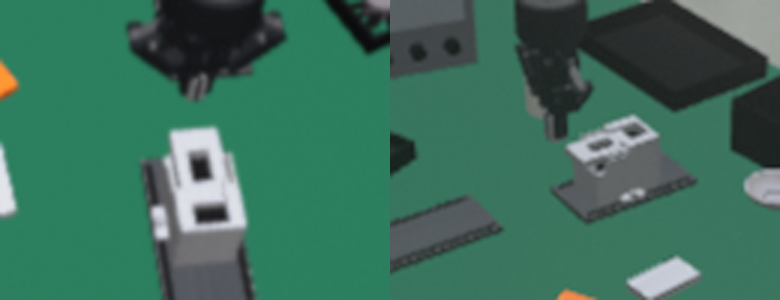

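Picture c1: the plate lies flat, its far end under the lips, with the window at (198,165) and the front end sticking out at (193,132). I'll lower the shut fingers and push.

```bash
python3 -m crank '[{"x":0,"y":0.03,"z":2,"turn":0},{"x":0,"y":0,"z":1.4,"turn":0},{"x":0,"y":0,"z":0,"turn":0},{"x":0,"y":0,"z":0,"turn":0}]' && python3 -m crank '[{"x":-0.4,"y":0,"z":0,"turn":0},{"x":-0.4,"y":0,"z":0,"turn":0},{"x":-0.4,"y":0,"z":0,"turn":0},{"x":-0.4,"y":0,"z":0,"turn":0},{"x":0,"y":0,"z":0,"turn":0}]' && python3 -m crank '[{"x":-0.4,"y":0,"z":0,"turn":0},{"x":-0.4,"y":0,"z":0,"turn":0},{"x":-0.2,"y":0,"z":0,"turn":0},{"x":0,"y":0,"z":0,"turn":0}]' && python3 -c "
from h import *
well(-.0465,0,.037)"
```

```text
time: 16.95
tool_pos: [0.5192, 0.1445, 0.0375]
tool_rot: [-0.001, 0.079, 0.997, -0.0]
contact_force: [0.1, -0.6, 0.4]
gripper_width: -0.004
grasp_force: 0.0
time: 17.45
tool_pos: [0.5354, 0.1422, 0.0383]
tool_rot: [-0.001, 0.079, 0.997, 0.0]
contact_force: [-4.3, 0.8, 3.5]
gripper_width: 0.002
grasp_force: 2.0
time: 17.85
tool_pos: [0.545, 0.1406, 0.0381]
tool_rot: [-0.001, 0.079, 0.997, 0.0]
contact_force: [-5.3, 0.5, 3.9]
gripper_width: 0.005
grasp_force: 2.4
TCP in well mm [-51.8   0.2] z 38.1 F [-5.3  0.5  3.9]
tcp [0.545  0.1406 0.0381] yaw -9.04 shift now [-0.53 -0.02  0.11] turn 0.001 | shift after turn [-0.53 -0.02  0.11]
```

```bash
python3 -m crank '[{"x":-0.2,"y":0,"z":0,"turn":0},{"x":-0.15,"y":0,"z":0,"turn":0},{"x":0,"y":0,"z":0,"turn":0}]' && python3 -m crank '[{"x":-0.15,"y":0,"z":0,"turn":0},{"x":0,"y":0,"z":0,"turn":0},{"x":0,"y":0,"z":0,"turn":0}]' && python3 -c "
from h import *
well(-.0465,0,.037)"
```

```text
time: 18.15
tool_pos: [0.5485, 0.1401, 0.0381]
tool_rot: [-0.0, 0.079, 0.997, 0.0]
contact_force: [-5.6, 0.6, 3.8]
gripper_width: -0.001
grasp_force: 2.4
time: 18.45
tool_pos: [0.55, 0.1398, 0.0381]
tool_rot: [-0.0, 0.079, 0.997, 0.0]
contact_force: [-5.1, 0.4, 3.2]
gripper_width: 0.003
grasp_force: 2.5
TCP in well mm [-46.7   0.1] z 38.1 F [-5.1  0.4  3.2]
tcp [0.55   0.1398 0.0381] yaw -9.04 shift now [-0.02 -0.01  0.11] turn 0.001 | shift after turn [-0.02 -0.01  0.11]
```

Not at the stop yet. Millimetre steps until the force rises.

```bash
for i in 1 ; do python3 -m crank '[{"x":-0.08,"y":0,"z":0,"turn":0},{"x":0,"y":0,"z":0,"turn":0},{"x":0,"y":0,"z":0,"turn":0}]'; done; python3 -m crank '[{"x":-0.08,"y":0,"z":0,"turn":0},{"x":0,"y":0,"z":0,"turn":0},{"x":0,"y":0,"z":0,"turn":0}]'; python3 -c "
from h import *
well(-.0465,0,.037)"
```

```text
time: 18.75
tool_pos: [0.5508, 0.1397, 0.038]
tool_rot: [-0.0, 0.079, 0.997, 0.0]
contact_force: [-5.2, 0.4, 4.1]
gripper_width: 0.002
grasp_force: 2.5
time: 19.05
tool_pos: [0.5511, 0.1396, 0.038]
tool_rot: [-0.001, 0.079, 0.997, 0.0]
contact_force: [-6.0, 0.7, 4.3]
gripper_width: 0.003
grasp_force: 3.3
TCP in well mm [-45.6   0.1] z 38.0 F [-6.   0.7  4.3]
tcp [0.5511 0.1396 0.038 ] yaw -9.04 shift now [ 0.09 -0.01  0.1 ] turn 0.001 | shift after turn [ 0.09 -0.01  0.1 ]
```

```bash
python3 -m crank '[{"x":-0.08,"y":0,"z":0,"turn":0},{"x":0,"y":0,"z":0,"turn":0},{"x":0,"y":0,"z":0,"turn":0}]'; python3 -m crank '[{"x":-0.08,"y":0,"z":0,"turn":0},{"x":0,"y":0,"z":0,"turn":0},{"x":0,"y":0,"z":0,"turn":0}]'; python3 -c "
from h import *
well(-.0465,0,.037)"
```

```text
time: 19.35
tool_pos: [0.5511, 0.1396, 0.0379]
tool_rot: [-0.002, 0.079, 0.997, 0.0]
contact_force: [-8.1, 1.7, 5.7]
gripper_width: 0.002
grasp_force: 4.5
time: 19.65
tool_pos: [0.5511, 0.1396, 0.0377]
tool_rot: [-0.003, 0.079, 0.997, -0.0]
contact_force: [-11.7, 2.4, 7.3]
gripper_width: 0.0
grasp_force: 5.7
TCP in well mm [-45.6   0.1] z 37.7 F [-11.7   2.4   7.3]
tcp [0.5511 0.1396 0.0377] yaw -9.03 shift now [ 0.09 -0.01  0.07] turn 0.001 | shift after turn [ 0.09 -0.01  0.07]
```

The plate is hard against the stop: no more motion while the force rises to 12 N. Back off and go for the plain plate.

```bash
python3 -m crank '[{"x":1.5,"y":0,"z":0,"turn":0},{"x":1,"y":0,"z":-3,"turn":0},{"x":0,"y":0,"z":-4,"turn":0},{"x":0,"y":0,"z":-3,"turn":0},{"x":0,"y":0,"z":0,"turn":-0.113}]' 60 && python3 -c "
from h import *
go(.49,-.036,.14,-2.6)"
```

```text
time: 20.15
tool_pos: [0.5336, 0.1434, 0.1447]
tool_rot: [0.007, 0.021, 1.0, 0.001]
contact_force: [0.5, 0.6, 0.7]
gripper_width: 0.593
grasp_force: 0.0
tcp [0.5336 0.1434 0.1447] yaw -2.41 shift now [  3.61 -18.11   0.39] turn 0.003 | shift after turn [  3.55 -18.12   0.39]
```

```bash
python3 -m crank '[{"x":0.9,"y":-4.5,"z":0,"turn":0},{"x":0.9,"y":-4.5,"z":0,"turn":0},{"x":0.9,"y":-4.5,"z":0,"turn":0},{"x":0.8,"y":-4.5,"z":0,"turn":0},{"x":0,"y":0,"z":0,"turn":0}]' && python3 -m crank '[{"x":0,"y":0,"z":0,"turn":0},{"x":0,"y":0,"z":0,"turn":0},{"x":0,"y":0,"z":0,"turn":0}]' && python3 plate.py .5136 -.036 3
```

```text
time: 20.65
tool_pos: [0.4859, -0.04, 0.1385]
tool_rot: [0.002, 0.026, 1.0, -0.002]
contact_force: [-0.4, -0.7, -0.5]
gripper_width: 0.601
grasp_force: 0.0
time: 20.95
tool_pos: [0.4862, -0.0342, 0.138]
tool_rot: [0.0, 0.021, 1.0, -0.0]
contact_force: [0.2, -0.1, 0.5]
gripper_width: 0.602
grasp_force: 0.0
centre 513.3 -35.7 size 70.3 39.7 yaw -2.77 pix [276.33673469 216.68367347]
tcp [ 0.4861 -0.0341  0.138 ] yaw -2.45 shift now [-0.32 -0.03 13.7 ] turn 0.006 | shift after turn [-0.32 -0.03 13.7 ]
```

```bash
python3 -m crank '[{"x":-0.32,"y":-0.03,"z":4,"turn":0.006},{"x":0,"y":0,"z":4,"turn":0},{"x":0,"y":0,"z":4,"turn":0},{"x":0,"y":0,"z":2,"turn":0},{"x":0,"y":0,"z":0.5,"turn":0}]' && python3 -m crank '[{"x":0,"y":0,"z":0.5,"turn":0},{"x":0,"y":0,"z":0.5,"turn":0},{"x":0,"y":0,"z":0.4,"turn":0},{"x":0,"y":0,"z":0.3,"turn":0},{"x":0,"y":0,"z":0,"turn":0}]' && python3 -m crank '[{"x":0,"y":0,"z":0.15,"turn":0},{"x":0,"y":0,"z":0,"turn":0},{"x":0,"y":0,"z":0,"turn":0},{"x":0,"y":0,"z":0,"turn":0}]' && python3 -c "
from h import *
go(.4895,-.0345,-.026,-2.77)"
```

```text
time: 21.5
tool_pos: [0.4863, -0.034, -0.0103]
tool_rot: [-0.003, 0.024, 1.0, 0.001]
contact_force: [-0.9, -0.2, -0.5]
gripper_width: 0.599
grasp_force: 0.0
time: 22.0
tool_pos: [0.489, -0.0356, -0.0238]
tool_rot: [0.0, 0.025, 1.0, -0.0]
contact_force: [-1.4, -1.1, 0.2]
gripper_width: 0.604
grasp_force: 0.0
time: 22.4
tool_pos: [0.489, -0.0356, -0.0254]
tool_rot: [0.0, 0.025, 1.0, -0.0]
contact_force: [0.5, -0.9, -0.4]
gripper_width: 0.6
grasp_force: 0.0
tcp [ 0.489  -0.0356 -0.0254] yaw -2.92 shift now [-0.05  0.11  0.06] turn -0.003 | shift after turn [-0.05  0.11  0.06]
```

```bash
python3 -m crank '[{"x":-0.03,"y":0.1,"z":0,"turn":-0.003},{"x":0,"y":0,"z":0,"turn":0}]' && python3 -m crank '[{"x":0,"y":0,"z":0,"turn":0},{"x":0,"y":0,"z":0,"turn":0},{"x":0,"y":0,"z":0,"turn":0},{"x":0,"y":0,"z":0,"turn":0},{"x":0,"y":0,"z":0,"turn":0}]' 0 && python3 -m crank '[{"x":0,"y":0,"z":-2,"turn":0},{"x":0,"y":0,"z":-4,"turn":0},{"x":0,"y":0,"z":-4,"turn":0},{"x":0,"y":0,"z":-3,"turn":0.055},{"x":0,"y":0,"z":0,"turn":0.055}]' && python3 -c "
from h import *
well(-.069,0,.055)"
```

```text
time: 22.6
tool_pos: [0.4893, -0.0345, -0.0254]
tool_rot: [0.0, 0.024, 1.0, -0.0]
contact_force: [-0.5, -1.0, 0.4]
gripper_width: 0.601
grasp_force: 0.0
time: 23.1
tool_pos: [0.4898, -0.0347, -0.025]
tool_rot: [0.001, 0.024, 1.0, -0.0]
contact_force: [-0.4, -0.0, 3.8]
gripper_width: 0.447
grasp_force: 60.6
time: 23.6
tool_pos: [0.4923, -0.0353, 0.1096]
tool_rot: [0.004, 0.08, 0.997, -0.001]
contact_force: [0.4, 0.6, -0.5]
gripper_width: 0.446
grasp_force: 60.5
TCP in well mm [ -76.  -181.9] z 109.6 F [ 0.4  0.6 -0.5]
tcp [ 0.4923 -0.0353  0.1096] yaw -9.16 shift now [-0.63 18.19  5.45] turn -0.001 | shift after turn [-0.65 18.19  5.45]
```

```bash
python3 -m crank '[{"x":-0.1,"y":4.5,"z":0,"turn":0},{"x":-0.1,"y":4.5,"z":0,"turn":0},{"x":-0.1,"y":4.5,"z":0,"turn":0},{"x":-0.1,"y":4.5,"z":0,"turn":0},{"x":0,"y":0,"z":0,"turn":0}]' && python3 -m crank '[{"x":0,"y":0,"z":2,"turn":0},{"x":0,"y":0,"z":2,"turn":0},{"x":0,"y":0,"z":0,"turn":0},{"x":0,"y":0,"z":0,"turn":0},{"x":0,"y":0,"z":0,"turn":0}]' && python3 -c "
from h import *
well(-.0685,0.0001,.049)"
```

```text
time: 24.1
tool_pos: [0.521, 0.1468, 0.1037]
tool_rot: [-0.001, 0.076, 0.997, 0.001]
contact_force: [0.3, -1.1, -0.3]
gripper_width: 0.442
grasp_force: 60.7
time: 24.6
tool_pos: [0.5221, 0.1423, 0.0655]
tool_rot: [0.001, 0.079, 0.997, 0.0]
contact_force: [0.0, -0.0, -0.1]
gripper_width: 0.453
grasp_force: 60.7
TCP in well mm [-74.7  -1.8] z 65.5 F [ 0.  -0.  -0.1]
tcp [0.5221 0.1423 0.0655] yaw -9.07 shift now [-0.62  0.19  1.65] turn 0.0 | shift after turn [-0.62  0.19  1.65]
```

```bash
python3 -m crank '[{"x":-0.6,"y":0.19,"z":1.2,"turn":0},{"x":0,"y":0,"z":0,"turn":0},{"x":0,"y":0,"z":0,"turn":0},{"x":0,"y":0,"z":0,"turn":0},{"x":0,"y":0,"z":0,"turn":0}]' && python3 -c "
from h import *
well(-.0685,0.0001,.049); pitch()"
```

```text
time: 25.1
tool_pos: [0.528, 0.1435, 0.0533]
tool_rot: [0.001, 0.079, 0.997, 0.0]
contact_force: [-0.5, 0.6, -0.6]
gripper_width: 0.443
grasp_force: 60.7
TCP in well mm [-69.    0.3] z 53.3 F [-0.5  0.6 -0.6]
tcp [0.528  0.1435 0.0533] yaw -9.05 shift now [-0.05 -0.02  0.43] turn 0.001 | shift after turn [-0.05 -0.02  0.43]
plate top: n 4855 pitch deg -0.04 roll 0.03 z at TCP mm 89.4 y mean mm 0.01
```

```bash
python3 -m crank '[{"x":0,"y":-0.02,"z":0.4,"turn":0},{"x":0,"y":0,"z":0.3,"turn":0},{"x":0,"y":0,"z":0.2,"turn":0},{"x":0,"y":0,"z":0.2,"turn":0},{"x":0,"y":0,"z":0,"turn":0}]' && python3 -m crank '[{"x":0,"y":0,"z":0.2,"turn":0},{"x":0,"y":0,"z":0.2,"turn":0},{"x":0,"y":0,"z":0,"turn":0}]' && python3 -c "
from h import *
well(-.0685,0.0001,.0335); pitch()"
```

```text
time: 25.65
tool_pos: [0.5278, 0.1434, 0.0423]
tool_rot: [-0.0, 0.079, 0.997, -0.0]
contact_force: [-3.8, -0.1, 7.0]
gripper_width: 0.447
grasp_force: 61.5
time: 25.95
tool_pos: [0.5282, 0.1435, 0.0388]
tool_rot: [0.0, 0.079, 0.997, 0.0]
contact_force: [-3.6, -0.2, 6.7]
gripper_width: 0.447
grasp_force: 61.6
TCP in well mm [-68.8   0.3] z 38.8 F [-3.6 -0.2  6.7]
tcp [0.5282 0.1435 0.0388] yaw -9.04 shift now [-0.03 -0.02  0.53] turn 0.001 | shift after turn [-0.03 -0.02  0.53]
plate top: n 4917 pitch deg 1.22 roll 0.0 z at TCP mm 75.0 y mean mm 0.02
```

```bash
python3 -m crank '[{"x":0,"y":0,"z":0.2,"turn":0},{"x":0,"y":0,"z":0.2,"turn":0},{"x":0,"y":-0.02,"z":0.15,"turn":0},{"x":0,"y":0,"z":0,"turn":0},{"x":0,"y":0,"z":0,"turn":0}]' && python3 -c "
from h import *
well(-.0685,0.0001,.0335)
t,R,s=tool(); p,d,K,W=grab('wrist'); P=pts(d,K,W); q=(P-t)@R
for x in range(-63,8,6):
    m=(np.abs(q[...,0]*1000-x)<3)&(abs(q[...,1])<.0125)&(q[...,2]>-.06)&(d<.25)&(P[...,2]>.05)
    print(-x,m.sum(),(np.median(P[m][:,2])*1000).round(1) if m.any() else '')
"
```

```text
time: 26.5
tool_pos: [0.5284, 0.1435, 0.0337]
tool_rot: [0.001, 0.079, 0.997, 0.0]
contact_force: [-3.6, -0.4, 8.7]
gripper_width: 0.445
grasp_force: 61.7
TCP in well mm [-68.6   0.4] z 33.7 F [-3.6 -0.4  8.7]
tcp [0.5284 0.1435 0.0337] yaw -9.03 shift now [-0.01 -0.03  0.02] turn 0.001 | shift after turn [-0.01 -0.03  0.02]
63 0 
57 0 
51 0 
45 270 71.0
39 421 71.0
33 459 70.8
27 465 70.6
21 476 70.5
15 490 70.3
9 509 70.2
3 526 70.0
-3 536 69.9
```

Nose pitched up 1.3°, well within the 3 mm flare. I'll go 0.4 mm lower, then slide.

```bash
python3 -m crank '[{"x":-0.2,"y":-0.03,"z":0.04,"turn":0},{"x":-0.2,"y":0,"z":0,"turn":0},{"x":-0.2,"y":0,"z":0,"turn":0},{"x":0,"y":0,"z":0,"turn":0}]' && python3 -m crank '[{"x":-0.2,"y":0,"z":0,"turn":0},{"x":-0.2,"y":0,"z":0,"turn":0},{"x":0,"y":0,"z":0,"turn":0}]' && python3 -m crank '[{"x":-0.2,"y":0,"z":0,"turn":0},{"x":-0.2,"y":0,"z":0,"turn":0},{"x":0,"y":0,"z":0,"turn":0}]' && python3 -c "
from h import *
well(-.045,0.0001,.0335)"
```

```text
time: 26.95
tool_pos: [0.5342, 0.1424, 0.0334]
tool_rot: [0.0, 0.079, 0.997, 0.0]
contact_force: [-5.0, 0.8, 10.8]
gripper_width: 0.451
grasp_force: 61.8
time: 27.25
tool_pos: [0.5381, 0.1418, 0.0334]
tool_rot: [0.0, 0.079, 0.997, 0.0]
contact_force: [-4.9, 0.9, 10.3]
gripper_width: 0.444
grasp_force: 61.8
time: 27.55
tool_pos: [0.542, 0.1412, 0.0334]
tool_rot: [0.0, 0.079, 0.997, 0.0]
contact_force: [-5.0, -0.1, 9.1]
gripper_width: 0.444
grasp_force: 61.8
TCP in well mm [-54.8   0.2] z 33.4 F [-5.  -0.1  9.1]
tcp [0.542  0.1412 0.0334] yaw -9.04 shift now [-0.98 -0.01 -0.01] turn 0.001 | shift after turn [-0.98 -0.01 -0.01]
```

```bash
python3 -m crank '[{"x":-0.2,"y":0,"z":0,"turn":0},{"x":-0.2,"y":0,"z":0,"turn":0},{"x":-0.2,"y":0,"z":0,"turn":0},{"x":0,"y":0,"z":0,"turn":0}]' && python3 -m crank '[{"x":-0.2,"y":0,"z":0,"turn":0},{"x":-0.16,"y":0,"z":0,"turn":0},{"x":0,"y":0,"z":0,"turn":0}]' && python3 -c "
from h import *
well(-.045,0.0001,.0335); pitch()"
```

```text
time: 27.95
tool_pos: [0.548, 0.1402, 0.0335]
tool_rot: [0.0, 0.079, 0.997, 0.0]
contact_force: [-4.6, 0.8, 9.3]
gripper_width: 0.449
grasp_force: 61.8
time: 28.25
tool_pos: [0.5514, 0.1397, 0.0335]
tool_rot: [0.0, 0.079, 0.997, 0.0]
contact_force: [-5.2, 0.2, 9.3]
gripper_width: 0.448
grasp_force: 61.8
TCP in well mm [-45.3   0.2] z 33.5 F [-5.2  0.2  9.3]
tcp [0.5514 0.1397 0.0335] yaw -9.03 shift now [-0.03 -0.01 -0.  ] turn 0.001 | shift after turn [-0.03 -0.01 -0.  ]
plate top: n 4899 pitch deg 0.61 roll 0.0 z at TCP mm 69.7 y mean mm -0.01
```

Same release and push as before.

```bash
python3 -m crank '[{"x":0,"y":0,"z":0,"turn":0},{"x":0,"y":0,"z":0,"turn":0},{"x":0,"y":0,"z":0,"turn":0},{"x":0,"y":0,"z":0,"turn":0},{"x":0,"y":0,"z":0,"turn":0}]' 60 && python3 -m crank '[{"x":0,"y":0,"z":-2,"turn":0},{"x":0,"y":0,"z":-2,"turn":0},{"x":3.2,"y":0,"z":0,"turn":0},{"x":0,"y":0,"z":0,"turn":0},{"x":0,"y":0,"z":0,"turn":0}]' && python3 -m crank '[{"x":0,"y":0,"z":0,"turn":0},{"x":0,"y":0,"z":0,"turn":0},{"x":0,"y":0,"z":0,"turn":0},{"x":0,"y":0,"z":0,"turn":0},{"x":0,"y":0,"z":0,"turn":0}]' 0 && python3 - <<'E'
from h import *
well(-.077,0,.038)
for n in ["scene","side"]:
    p,d,K,W=grab(n); uv=(K@(W@np.array([.56,.138,.065,1]))[:3]); u,v=(uv[:2]/uv[2]).astype(int); c=p[v-50:v+50,u-65:u+65]; cv2.imwrite(f"{n}c.png",cv2.resize(c,None,fx=3,fy=3,interpolation=2)[...,::-1])
cv2.imwrite("pics/c2.png",np.hstack([cv2.imread("scenec.png"),cv2.imread("sidec.png")]))
E
```

```text
time: 28.8
tool_pos: [0.5507, 0.139, 0.0313]
tool_rot: [-0.0, 0.079, 0.997, -0.0]
contact_force: [0.6, 0.1, 0.2]
gripper_width: 0.597
grasp_force: 0.0
time: 29.3
tool_pos: [0.5189, 0.1441, 0.0714]
tool_rot: [0.0, 0.079, 0.997, -0.0]
contact_force: [-0.0, 0.4, -0.5]
gripper_width: 0.6
grasp_force: 0.0
time: 29.8
tool_pos: [0.5195, 0.1441, 0.0716]
tool_rot: [-0.0, 0.079, 0.997, -0.0]
contact_force: [0.0, -0.0, -0.6]
gripper_width: 0.004
grasp_force: 0.0
TCP in well mm [-77.6  -0.5] z 71.6 F [ 0.  -0.  -0.6]
tcp [0.5195 0.1441 0.0716] yaw -9.05 shift now [-0.06  0.05  3.36] turn 0.001 | shift after turn [-0.06  0.05  3.36]
```

View pics/c2.png

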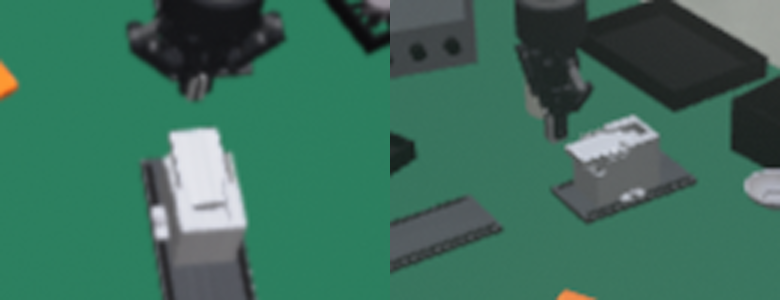

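Picture c2: the plain plate is flat with its far end under the lips (205,205), front end out at (193,132). Push it home.

```bash
python3 -m crank '[{"x":0,"y":0.05,"z":2,"turn":0},{"x":0,"y":0,"z":1.3,"turn":0},{"x":0,"y":0,"z":0,"turn":0},{"x":0,"y":0,"z":0,"turn":0}]' && python3 -m crank '[{"x":-0.4,"y":0,"z":0,"turn":0},{"x":-0.4,"y":0,"z":0,"turn":0},{"x":-0.4,"y":0,"z":0,"turn":0},{"x":-0.4,"y":0,"z":0,"turn":0},{"x":0,"y":0,"z":0,"turn":0}]' && python3 -m crank '[{"x":-0.4,"y":0,"z":0,"turn":0},{"x":-0.4,"y":0,"z":0,"turn":0},{"x":-0.2,"y":0,"z":0,"turn":0},{"x":0,"y":0,"z":0,"turn":0}]' && python3 -m crank '[{"x":-0.2,"y":0,"z":0,"turn":0},{"x":-0.2,"y":0,"z":0,"turn":0},{"x":0,"y":0,"z":0,"turn":0}]' && python3 -c "
from h import *
well(-.0456,0,.038)"
```

```text
time: 30.3
tool_pos: [0.5189, 0.1446, 0.0382]
tool_rot: [-0.001, 0.079, 0.997, -0.0]
contact_force: [0.6, 0.9, 0.2]
gripper_width: 0.001
grasp_force: 0.0
time: 30.8
tool_pos: [0.5345, 0.1424, 0.0389]
tool_rot: [-0.002, 0.079, 0.997, 0.0]
contact_force: [-4.7, 0.2, 4.0]
gripper_width: 0.002
grasp_force: 2.5
time: 31.2
tool_pos: [0.544, 0.1409, 0.0388]
tool_rot: [-0.002, 0.079, 0.997, 0.0]
contact_force: [-5.9, 1.1, 4.6]
gripper_width: 0.004
grasp_force: 2.9
time: 31.5
tool_pos: [0.5478, 0.1403, 0.0388]
tool_rot: [-0.002, 0.079, 0.997, 0.0]
contact_force: [-5.7, 1.3, 4.6]
gripper_width: 0.003
grasp_force: 3.1
TCP in well mm [-49.    0.3] z 38.8 F [-5.7  1.3  4.6]
tcp [0.5478 0.1403 0.0388] yaw -9.04 shift now [-0.34 -0.03  0.08] turn 0.001 | shift after turn [-0.34 -0.03  0.08]
```

```bash
python3 -m crank '[{"x":-0.15,"y":0,"z":0,"turn":0},{"x":-0.1,"y":0,"z":0,"turn":0},{"x":0,"y":0,"z":0,"turn":0}]' && python3 -m crank '[{"x":-0.08,"y":0,"z":0,"turn":0},{"x":0,"y":0,"z":0,"turn":0},{"x":0,"y":0,"z":0,"turn":0}]' && python3 -m crank '[{"x":-0.1,"y":0,"z":0,"turn":0},{"x":0,"y":0,"z":0,"turn":0},{"x":0,"y":0,"z":0,"turn":0}]'  && python3 -m crank '[{"x":-0.1,"y":0,"z":0,"turn":0},{"x":0,"y":0,"z":0,"turn":0},{"x":0,"y":0,"z":0,"turn":0}]' && python3 -c "
from h import *
well(-.0456,0,.038)"
```

```text
time: 31.8
tool_pos: [0.5502, 0.1399, 0.0388]
tool_rot: [-0.002, 0.079, 0.997, 0.0]
contact_force: [-5.9, 1.3, 3.9]
gripper_width: 0.002
grasp_force: 3.2
time: 32.1
tool_pos: [0.5509, 0.1398, 0.0388]
tool_rot: [-0.002, 0.079, 0.997, 0.0]
contact_force: [-6.0, 1.2, 3.7]
gripper_width: -0.001
grasp_force: 3.2
time: 32.4
tool_pos: [0.5511, 0.1398, 0.0387]
tool_rot: [-0.003, 0.079, 0.997, 0.0]
contact_force: [-8.9, 1.5, 5.8]
gripper_width: 0.001
grasp_force: 4.6
time: 32.7
tool_pos: [0.5511, 0.1398, 0.0385]
tool_rot: [-0.004, 0.079, 0.997, 0.0]
contact_force: [-11.6, 1.0, 8.0]
gripper_width: -0.005
grasp_force: 6.0
TCP in well mm [-45.7   0.3] z 38.5 F [-11.6   1.    8. ]
tcp [0.5511 0.1398 0.0385] yaw -9.03 shift now [-0.01 -0.03  0.05] turn 0.001 | shift after turn [-0.01 -0.03  0.05]
```

The plain plate is against the stop at the same place. Back off, lift, and look at the result from above.

```bash
python3 -m crank '[{"x":1.5,"y":0,"z":0,"turn":0},{"x":1,"y":0,"z":-3,"turn":0},{"x":0,"y":0,"z":-4,"turn":0},{"x":0,"y":0,"z":-4,"turn":0},{"x":-4,"y":0,"z":0,"turn":0}]' && python3 -m crank '[{"x":-4,"y":0,"z":0,"turn":0},{"x":-3,"y":0,"z":0,"turn":0},{"x":0,"y":0,"z":0,"turn":0},{"x":0,"y":0,"z":0,"turn":0},{"x":0,"y":0,"z":0,"turn":0}]' && python3 - <<'E'
from h import *
p,d,K,W=grab("wrist"); P=pts(d,K,W); a=np.radians(YAW); c,s=np.cos(a),np.sin(a)
wx=(c*P[...,0]+s*P[...,1]-CX)*1000; wy=(-s*P[...,0]+c*P[...,1]-CY)*1000; z=P[...,2]*1000
for x in range(-52,44,4):
    m=(abs(wx-x)<2)&(abs(wy)<12)&(z>30); print(x,m.sum(),np.median(z[m]).round(1) if m.any() else '', end=' | ')
m=(abs(wy)<12)&(z>65)&(z<73); print("\nplate front end x",np.percentile(wx[m],1).round(1))
v,u=np.where((abs(wx)<60)&(abs(wy)<40)); v0,v1,u0,u1=v.min(),v.max(),u.min(),u.max()
cv2.imwrite("pics/end.png",cv2.resize(p[v0:v1,u0:u1],None,fx=4,fy=4,interpolation=2)[:600,:800,::-1])
E
```

```text
time: 33.2
tool_pos: [0.5721, 0.1382, 0.1584]
tool_rot: [0.007, 0.078, 0.997, 0.002]
contact_force: [0.6, 1.2, 2.4]
gripper_width: -0.0
grasp_force: 0.0
time: 33.7
tool_pos: [0.6375, 0.1259, 0.1484]
tool_rot: [-0.0, 0.079, 0.997, -0.0]
contact_force: [-0.7, 0.3, 0.8]
gripper_width: 0.0
grasp_force: 0.0
-52 0  | -48 0  | -44 28 58.1 | -40 139 57.9 | -36 84 52.6 | -32 148 71.2 | -28 1104 317.3 | -24 174 71.3 | -20 145 71.3 | -16 142 71.2 | -12 131 71.2 | -8 134 71.2 | -4 139 71.3 | 0 140 71.2 | 4 136 71.2 | 8 122 71.1 | 12 134 71.2 | 16 134 71.2 | 20 664 273.3 | 24 5879 261.1 | 28 2140 231.4 | 32 5349 257.2 | 36 845 195.8 | 40 251 212.4 | 
plate front end x -34.5
```

View pics/end.png

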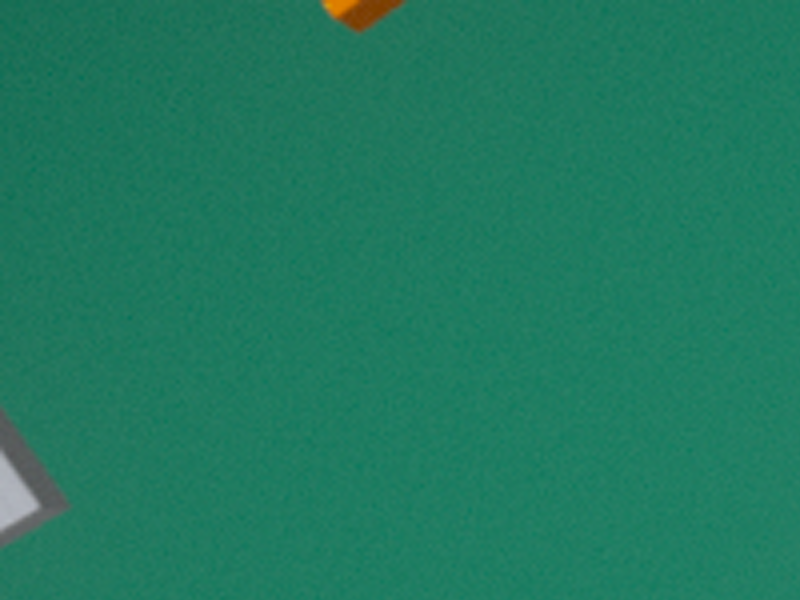

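The crop missed the well, showing only bench and the orange plate's corner. The depth numbers settle it instead: the top plate is flat at the lips' level (71.2 everywhere, with the same +1 mm bias that shows on the front wall). Its front end is at x -34.5, and the arm is clear.

```bash
python3 -c "
from plant import manip
print(manip.job_done())"
```

```text
the job is handed in; nothing more can be done
None
```

The job is handed in at about 34 s: the window plate and then the plain plate are in the magazine, each pushed to the rear stop with about 12 N and released, with the top plate measured flat under the lips.

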